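# Fit the spindle of a wire-reel stand by feel and load the reel

### The job

Set up the wire stand: take the steel spindle out of the wooden block, feel with its pin over the stand's black plate for the unmarked hole, and seat it fully home, upright with its collar down on the plate. Then lower the reel of copper wire gently over the spindle so that it lies flat on the collar, and let go. Never press hard on the stand, and leave the thread spool, glue stick, paint bottle and pliers where they are.

Things in the scene. Friction and masses are not known exactly. Their poses are not given: they have to be found in the camera images.
- stand: Fixed reel stand: brown wooden frame 170 x 170 x 27 mm round a 100 x 100 mm opening; origin under its centre, axes along its sides. The black plate in it has its top 22 mm above the origin. One unmarked black blind hole, 11.5 mm wide, 13.5 mm deep, was drilled straight down into the plate by eye: its centre may be anywhere up to 10 mm off the stand's middle along x and up to 10 mm along y.
- spindle_grip (a point): Grasp point on the axis of the loose steel spindle (0.1 kg, 73 mm long, round), z up along it. From below: a pin 10 mm thick, 12 mm long, its last 3 mm tapering to a flat 6 mm tip; a collar 34 mm wide, 6 mm thick; a post 12 mm thick, 55 mm long. This point is 48 mm above the tip, 30 mm above the collar. It starts upright in the block, collar on the block's top; the pin lifts straight out.
- spindle_collar (a point): Point on the spindle's axis at the underside of its collar, where the pin begins, 12 mm above the pin's tip; z up along the axis. With the pin fully home this point is level with the top of the black plate, 22 mm above the stand's origin.
- block: Fixed pale wooden storage block, 50 x 104 x 30 mm (x, y, z), origin under its centre. The spindle stands in the hole 30 mm from the centre towards -y; two short brass dowels stick out of the top by up to 13 mm, at the centre and 30 mm towards +y.
- reel_center (a point): Centre of the loose reel of copper wire (0.2 kg), half-way up on its axis: white flanges 58 mm in diameter, 36 mm high, standing on its flat end on the desk, with a bore 18 mm wide right through along z. Grasp it across the flanges from above.
- red_spool: Bystander, loose: red thread spool 28 mm in diameter, 38 mm high; origin at the desk, about 8 mm from its axis.
- glue_stick: Bystander, loose: yellow glue stick 23 mm in diameter, 89 mm high, standing; origin at its foot.
- orange_paint: Bystander, loose: orange paint bottle 38 mm in diameter, 75 mm high, standing; origin at its foot.
- pliers: Bystander, loose: small pliers with purple handles lying flat, 154 x 47 x 14 mm; origin at the middle of the underside, x along the pliers.

How it is judged:
By the outcome, as a careful person would: the job done as asked, in the order asked, and still so for the second after the job is handed in, with the robot touching nothing.
It also fails if it takes over 72 s, if anything falls off the work surface, if the arm or the gripper's body presses on something with over 40 N, if the wrist force passes 120 N, or if a joint passes its speed limit or range.

### The arm

A 6-joint arm with a two-finger parallel gripper is mounted at the origin on the work surface; the furniture and walls round the work are solid. World frame = base frame: x ahead of the robot, y to its left, z up, the work surface at z = 0. Lengths are in m, angles in rad, forces in N, time in s.
With the tool pointing down it reaches from about 0.375 to 0.9 m from the base axis. Payload 3.1 kg.
Tool frame: the origin (TCP) lies between the finger pads; the fingertips stand 25 mm ahead of it and the grasp point (between the pads) lies 6 mm ahead of it (tcp_to_tips is the distance from the TCP to the fingertips, in m); z points along the fingers, x is the direction in which the jaws open and shut, and the axes are right-handed (so a half turn about z gives the same grasp; the last joint's range is limited). The gripper opens to 87 mm and grips with 3 to 60 N. Pads are 19 mm wide; open, the fingers measure 117 mm over their backs; the gripper's body (75 mm by 190 mm) begins 51 mm behind the grasp point.
Start: joints at [0.987, 0.527, 1.433, -0, 1.181, -0.178], TCP at [0.247, 0.574, 0.248] pointing down, gripper open.
Joint ranges: [-3.08, 3.08], [-0.75, 2.2], [0.22, 2.44], [-1.43, 4.57], [0, 2.65], [-2.85, 2.85]. Speed limits (rad/s): [2.79, 2.79, 3.14, 3.14, 3.14, 3.14].

### API

Orientations are given as a rotation vector (axis times angle).
In Python, from cell import state, get_image, sign_off, tcp_to_tips gives the robot as it stands.
- The arm moves only by the shell command python3 -m handwheel 'ROWS' [FORCE]. ROWS is JSON, a list of rows, each a list of 5 numbers: the finger opening in mm, from 0 to 87, then the shift along the tool's x, y, z in mm, then the turn about the tool's z in degrees. In form: [[claw, dx, dy, dz, turn], ...]. A call has 1 to 5 rows; each row is the pose to reach, as a shift and turn from the pose commanded when the call began, along the tool's axes at that moment; what a row does not reach only later rows make up. A row lasts 1/12 s, in which the tool goes at most 41.7 mm and 7.16 degrees, less where a joint would pass 70% of its speed; a pose out of reach is approached as far as the arm can. A call with a gripper value outside its range is refused whole. The fingers move at their own pace and stop on an object; FORCE is the grip in N (left out, the last holds). Time passes only in rows, so rows that repeat a pose let the fingers close. It gives the time, the measured TCP pose, the force and the opening at its end, in the units of the state.
- state(): the state, without advancing time (a new reading comes with each control period).
- get_image(name): name is "side" or "top"; returns a dict with "image" (384x512x3 uint8, red, green, blue), "intrinsics" (3x3 intrinsics, pixels), "extrinsics" (4x4, takes a point from world to camera coordinates). Camera axes: x right, y down, z forward; pixel columns grow to the right and rows downward; lengths in m; the calibration is good to about 2 mm. A picture is of the moment at which its call begins. There is no depth.
- sign_off(): hands the job in, once; it reports no verdict.
The state is a dict: "time": time; "joint_positions": joint angles; "qd": joint speeds; "effort": joint torques, N m; "eef_pos": TCP position; "ee_rot": TCP orientation; "force": force on the tool from outside, world axes, zero at the start; "ft_torque": the same for the moment, N m; "opening": opening from 0.0 (shut) to 1.0 (fully open).
Only numpy, scipy, OpenCV 4.12 (cv2) and the standard library are available. Lean on these libraries where they do the work, as an engineer would, in place of code of your own. Each camera call takes 0.05 s, during which the arm holds its last target.

## Working session

There is one attempt and no reset: what is moved stays moved. The work goes in short steps, Python scripts to look and compute and a shell command to move; the robot and the scene stay as the last step left them, time stands still between calls to the robot, and variables do not carry over. Pictures are saved under pics/ and viewed, and the job is handed in when it is done.

```bash
ls; mkdir -p pics
python3 - <<'E'
from cell import state,get_image,tcp_to_tips
import cv2,numpy as np
s=state();print(s)
for n in("side","top"):
    d=get_image(n);cv2.imwrite(f"pics/{n}0.png",d["image"][:,:,::-1]);print(n,np.round(d["intrinsics"],1).tolist(),np.round(d["extrinsics"],4).tolist())
print(tcp_to_tips if not callable(tcp_to_tips) else tcp_to_tips())
E
```

```text
pics
{'time': 0.0, 'joint_positions': array([ 9.86525197e-01,  5.28464712e-01,  1.43391410e+00,  1.43720301e-05,
        1.18137332e+00, -1.78489544e-01]), 'qd': array([ 0.00175159, -0.00087087, -0.00079476, -0.00111185, -0.00050322,
        0.00020117]), 'effort': array([-2.00201190e-03, -4.40047646e+01, -1.76591456e+01,  6.31397171e-02,
        5.80892572e-02, -1.44967553e-04]), 'eef_pos': array([0.24629317, 0.57368607, 0.24656871]), 'ee_rot': array([ 2.62280451,  1.72778317, -0.00312637]), 'force': array([-0.03351227,  0.156282  , -0.13256037]), 'ft_torque': array([ 0.01292438, -0.04789877, -0.03793405]), 'opening': 1.0015315065321833}
side [[349.7, 0.0, 251.1], [0.0, 349.7, 197.7], [0.0, 0.0, 1.0]] [[-0.9998, 0.0013, -0.0193, 0.5238], [0.018, 0.4242, -0.9054, 0.0354], [0.007, -0.9056, -0.4241, 0.9523], [0.0, 0.0, 0.0, 1.0]]
top [[369.7, 0.0, 252.3], [0.0, 369.7, 193.7], [0.0, 0.0, 1.0]] [[-0.0225, -0.9997, 0.0082, 0.0631], [-0.995, 0.0216, -0.0972, 0.554], [0.097, -0.0103, -0.9952, 0.8856], [0.0, 0.0, 0.0, 1.0]]
0.025
```

View pics/side0.png

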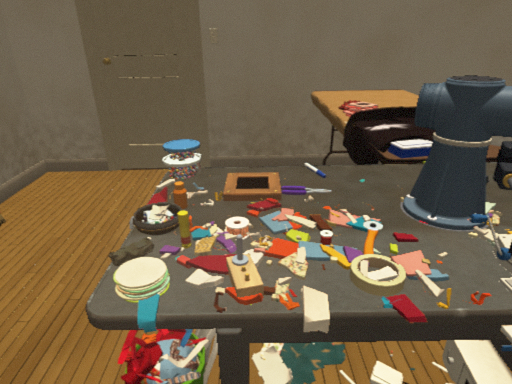

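View pics/top0.png

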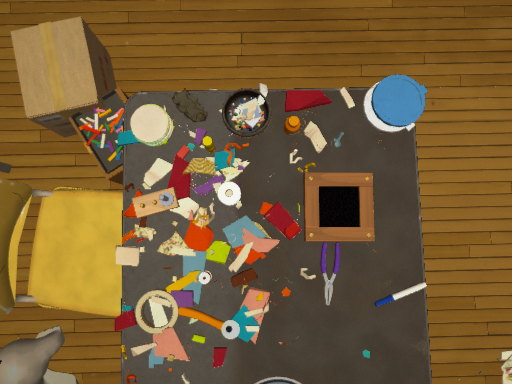

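```bash
cat > h.py <<'E'
from cell import state,get_image
import cv2,numpy as np
from scipy.spatial.transform import Rotation as R
def ray(d,u,v):
    K=d["intrinsics"];T=d["extrinsics"];r=T[:3,:3].T@np.linalg.solve(K,[u,v,1]);return -T[:3,:3].T@T[:3,3],r
def px(d,u,v,z):
    c,r=ray(d,u,v);return (c+r*(z-c[2])/r[2])
def proj(d,p):
    q=d["extrinsics"][:3]@np.r_[p,1];q=d["intrinsics"]@q;return q[:2]/q[2]
def crop(d,name,u0,v0,u1,v1,k):
    im=d["image"][v0:v1,u0:u1,::-1];cv2.imwrite("pics/"+name,cv2.resize(im,None,fx=k,fy=k,interpolation=cv2.INTER_CUBIC))
E
python3 - <<'E'
from h import *
d=get_image("top");crop(d,"t1.png",120,170,250,230,6);crop(d,"t2.png",295,160,385,250,6)
d=get_image("side");crop(d,"s1.png",160,200,290,300,6)
E
```

```text
(no output)
```

View pics/t1.png

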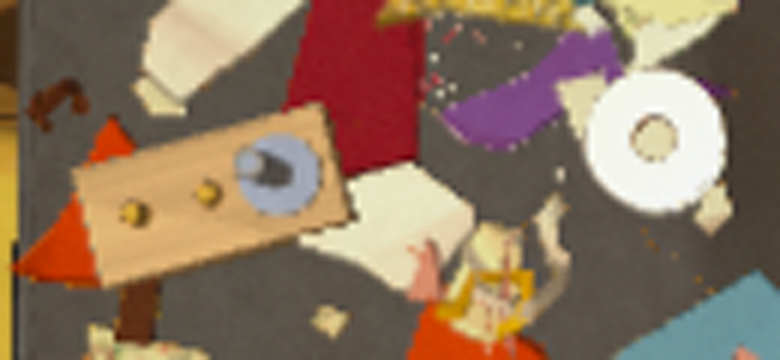

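View pics/t2.png

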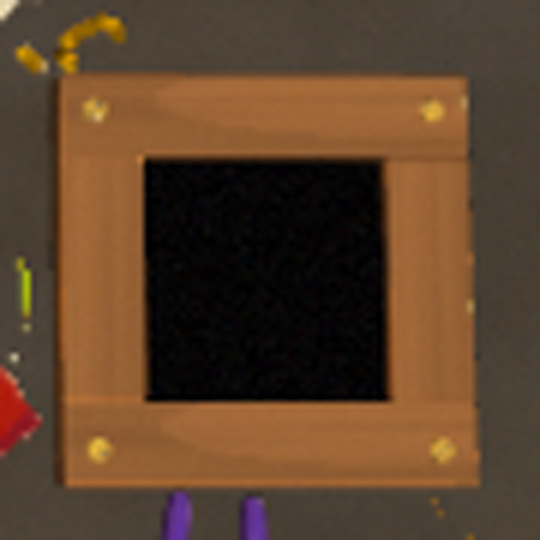

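View pics/s1.png

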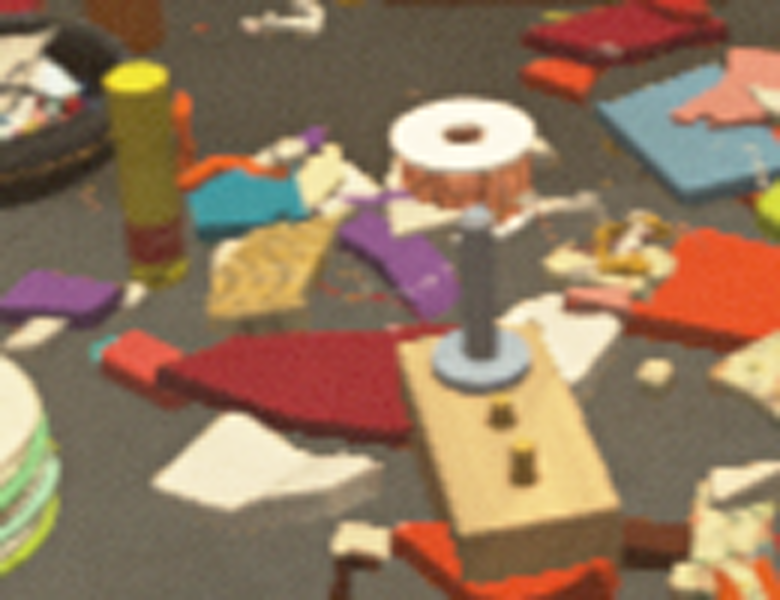

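Run:
```python
from h import *
t=get_image("top");s=get_image("side")
def T(x,y,z,o):return px(t,(x+.5)/6-.5+o[0],(y+.5)/6-.5+o[1],z).round(4)
def S(x,y,z):return px(s,(x+.5)/6-.5+160,(y+.5)/6-.5+200,z).round(4)
print("collar",T(279,174,.036,(120,170)),S(482,358,.036))
print("post",T(251,164,.091,(120,170)),S(476,216,.091))
print("reel",T(655,140,.036,(120,170)),S(463,133,.036))
c=[T(x,y,.027,(295,160)) for x,y in((60,77),(467,75),(478,487),(65,487))]
print("stand",c,np.mean(c,0)); print([np.linalg.norm(c[i]-c[i-1]) for i in range(4)])
c=np.array([T(x,y,.022,(295,160)) for x,y in((146,158),(383,158),(388,401),(147,402))]);print(c.mean(0), c)
b=[T(x,y,.030,(120,170)) for x,y in((72,172),(318,103),(352,216),(103,287))];print("block",b)
print([T(*p,.043,(120,170)) for p in((133,212),(207,193))])
print("thread",px(t,204,278,.038),"paint",px(t,292.5,123,.075),"glue",px(t,207.5,142,.089))
q=state();print(R.from_rotvec(q['ee_rot']).as_matrix().round(3))
```

```text
collar [0.5469 0.2612 0.036 ] [0.546  0.2621 0.036 ]
post [0.546  0.2595 0.091 ] [0.5462 0.2614 0.091 ]
reel [0.5574 0.1085 0.036 ] [0.5579 0.1066 0.036 ]
stand [array([ 0.6054, -0.0801,  0.027 ]), array([ 0.6026, -0.2491,  0.027 ]), array([ 0.4332, -0.2444,  0.027 ]), array([ 0.437, -0.076,  0.027])] [ 0.51955 -0.1624   0.027  ]
[np.float64(0.1684499035321778), np.float64(0.16902319367471436), np.float64(0.16946518816559353), np.float64(0.16844286865284622)]
[ 0.5201   -0.162975  0.022   ] [[ 0.5715 -0.1154  0.022 ]
 [ 0.5693 -0.2139  0.022 ]
 [ 0.4689 -0.2109  0.022 ]
 [ 0.4707 -0.1117  0.022 ]]
block [array([0.5501, 0.3468, 0.03  ]), array([0.5763, 0.2466, 0.03  ]), array([0.5296, 0.2328, 0.03  ]), array([0.5029, 0.3339, 0.03  ])]
[array([0.5322, 0.3181, 0.043 ]), array([0.5392, 0.2885, 0.043 ])]
thread [0.35487767 0.17059821 0.038     ] paint [ 0.71761085 -0.04817903  0.075     ] glue [0.67224707 0.15311835 0.089     ]
[[ 0.395  0.919 -0.   ]
 [ 0.919 -0.395 -0.001]
 [-0.001 -0.    -1.   ]]
```

```bash
cat >> h.py <<'E'
def go(x,y,z,yaw=None):
    s=state();M=R.from_rotvec(s['ee_rot']).as_matrix();d=M.T@(np.array([x,y,z])-s['eef_pos'])*1e3
    cy=np.degrees(np.arctan2(M[1,0],M[0,0]))
    print("t",round(s['time'],2),"pos",s['eef_pos'].round(4),"yaw",cy.round(2),"tilt",M[:,2].round(4),"F",s['force'].round(1),"op",round(s['opening']*87,1),"=> d",d.round(1),"turn",None if yaw is None else round(cy-yaw,1),"q",s['joint_positions'].round(2) if yaw is not None else "")
E
python3 -c "
from h import *
go(.5463,.261,.17,13.6)"
python3 -m handwheel '[[50,-17,40,15,7],[50,-34,80,30,14],[50,-51,120,45,21],[50,-68,160,60,28],[50,-84,200,76,35]]' 20
python3 -c "
from h import *
go(.5463,.261,.15,13.6)"
```

```text
t 0.3 pos [0.2466 0.5741 0.2472] yaw 66.75 tilt [-4.e-04 -6.e-04 -1.e+00] F [ 0.  -0.3 -0.8] op 86.8 => d [-169.2  399.    77.3] turn 53.1 q [ 0.99  0.53  1.43 -0.    1.18 -0.18]
time: 0.72
eef_pos: [0.3839, 0.4313, 0.1786]
ee_rot: [-3.024, -0.851, -0.001]
force: [1.4, 0.1, -0.3]
opening: 0.709
t 0.72 pos [0.3839 0.4313 0.1786] yaw 31.45 tilt [ 6.e-04  4.e-04 -1.e+00] F [ 1.4  0.1 -0.3] op 61.7 => d [ 49.6 230.   28.6] turn 17.8 q [ 0.65  0.55  1.62 -0.    0.97  0.1 ]
```

```bash
python3 -m handwheel '[[50,9,40,5,4],[50,17,80,9,8],[50,26,120,14,12],[50,34,160,18,15],[50,42,196,23,18]]'
python3 -c "
from h import *
go(.5463,.261,.12,13.6)"
```

```text
time: 1.13
eef_pos: [0.5236, 0.2859, 0.1559]
ee_rot: [3.12, 0.371, 0.001]
force: [0.2, 0.6, -0.4]
opening: 0.577
t 1.13 pos [0.5236 0.2859 0.1559] yaw 13.56 tilt [ 7.e-04 -0.e+00 -1.e+00] F [ 0.2  0.6 -0.4] op 50.2 => d [16.2 29.5 35.9] turn -0.0 q [ 0.31  0.61  1.59 -0.    0.95  0.08]
```

```bash
python3 -m handwheel '[[50,10,15,0,0],[50,12,25,10,0],[50,12,25,10,0],[50,12,25,10,0]]'
python3 - <<'E'
from h import *
go(.5463,.261,.072,13.6)
t=get_image("top");s=get_image("side");crop(t,"t3.png",110,150,240,250,6);crop(s,"s3.png",190,190,300,300,5)
E
```

```text
time: 1.47
eef_pos: [0.5379, 0.2664, 0.1448]
ee_rot: [-3.119, -0.375, 0.006]
force: [-1.1, 0.3, 0.0]
opening: 0.574
t 1.47 pos [0.5379 0.2664 0.1448] yaw 13.72 tilt [-3.5e-03 -4.0e-04 -1.0e+00] F [-1.1  0.3  0. ] op 49.9 => d [ 7.1  7.2 72.8] turn 0.1 q [0.27 0.63 1.58 0.   0.93 0.03]
```

View pics/s3.png

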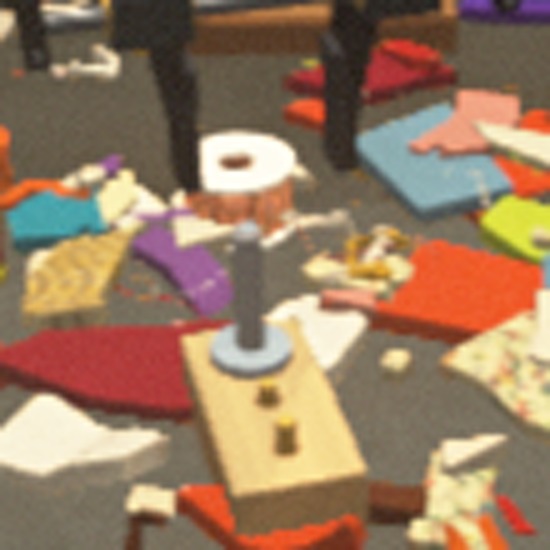

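View pics/t3.png

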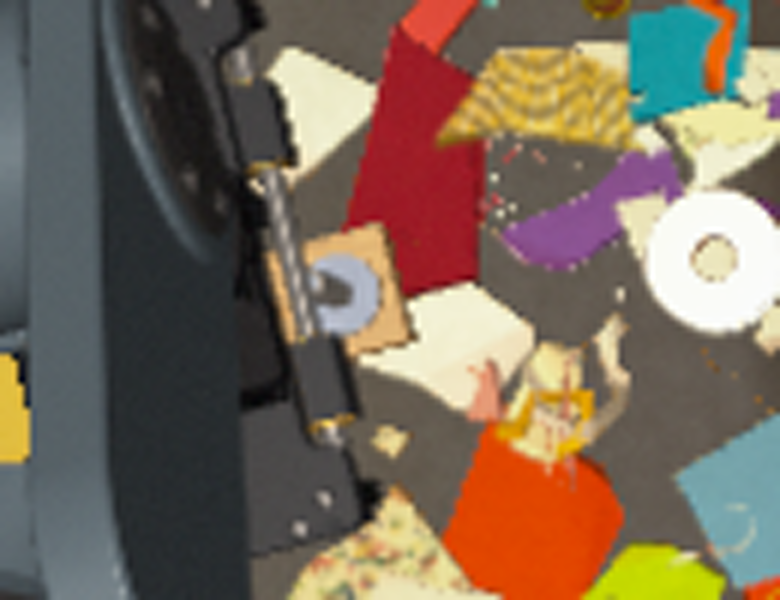

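```bash
python3 -m handwheel '[[50,5,5,10,0],[50,5,5,20,0],[50,5,5,20,0],[50,5,5,20,0]]'
python3 - <<'E'
from h import *
go(.5463,.261,.072,13.6)
E
```

```text
time: 1.9
eef_pos: [0.5444, 0.2631, 0.1247]
ee_rot: [3.119, 0.377, -0.004]
force: [-0.7, 0.6, 0.5]
opening: 0.573
t 1.9 pos [0.5444 0.2631 0.1247] yaw 13.79 tilt [-2.7e-03 -7.0e-04 -1.0e+00] F [-0.7  0.6  0.5] op 49.9 => d [ 1.5  2.5 52.7] turn 0.2 q [0.27 0.66 1.59 0.   0.9  0.02]
```

```bash
python3 -m handwheel '[[50,1.5,2.5,10,0.2],[50,1.5,2.5,20,0.2],[50,1.5,2.5,20,0.2]]'
python3 - <<'E'
from h import *
go(.5463,.261,.072,13.6)
s=get_image("side");crop(s,"s4.png",190,190,300,300,5)
E
```

```text
time: 2.15
eef_pos: [0.5463, 0.2603, 0.1037]
ee_rot: [3.119, 0.37, -0.006]
force: [0.1, 0.3, -0.2]
opening: 0.577
t 2.15 pos [0.5463 0.2603 0.1037] yaw 13.53 tilt [-0.0038 -0.001  -1.    ] F [ 0.1  0.3 -0.2] op 50.2 => d [ 0.3 -0.7 31.7] turn -0.1 q [ 0.26  0.69  1.59 -0.    0.86  0.02]
```

View pics/s4.png

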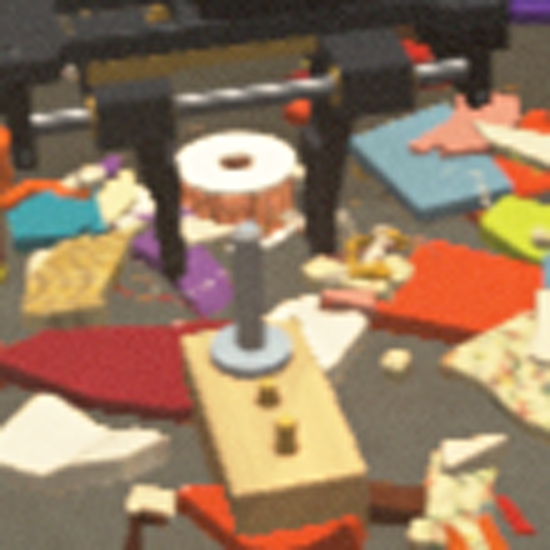

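```bash
python3 -m handwheel '[[50,0,-0.5,12,0],[50,0,-0.5,24,0],[50,0,-0.5,31,0],[50,0,-0.5,31,0]]'
python3 - <<'E'
from h import *
go(.5463,.261,.072,13.6)
E
```

```text
time: 2.53
eef_pos: [0.5459, 0.2608, 0.0725]
ee_rot: [3.119, 0.37, -0.007]
force: [-1.5, -0.5, 0.3]
opening: 0.574
t 2.53 pos [0.5459 0.2608 0.0725] yaw 13.55 tilt [-0.0044 -0.0012 -1.    ] F [-1.5 -0.5  0.3] op 50.0 => d [ 0.4 -0.1  0.5] turn -0.1 q [ 0.26  0.74  1.61 -0.    0.8   0.02]
```

Close with 20 N and look at side forces.

```bash
python3 -m handwheel '[[8,0,0,0,0],[8,0,0,0,0],[8,0,0,0,0],[8,0,0,0,0],[8,0,0,0,0]]' 15
python3 -m handwheel '[[8,0,0,0,0],[8,0,0,0,0],[8,0,0,0,0],[8,0,0,0,0],[8,0,0,0,0]]' 30
python3 - <<'E'
from h import *
go(.5463,.261,.072,13.6)
E
```

```text
time: 2.95
eef_pos: [0.5478, 0.2614, 0.0754]
ee_rot: [-3.12, -0.371, -0.002]
force: [-0.9, 0.8, 0.8]
opening: 0.278
time: 3.37
eef_pos: [0.5473, 0.2612, 0.0751]
ee_rot: [3.12, 0.371, -0.001]
force: [-1.4, -0.5, 2.6]
opening: 0.13
t 3.37 pos [0.5473 0.2612 0.0751] yaw 13.55 tilt [-4.e-04 -1.e-04 -1.e+00] F [-1.4 -0.5  2.6] op 11.4 => d [-1.  -0.   3.1] turn -0.0 q [0.26 0.74 1.61 0.   0.8  0.02]
```

```bash
python3 -m handwheel '[[8,0,0,-4,0],[8,0,0,-10,0],[8,0,0,-18,0],[8,0,0,-40,0],[8,0,0,-70,0]]' 40
python3 - <<'E'
from h import *
go(.52,-.1627,.11,-1.4)
s=get_image("side");crop(s,"s5.png",190,150,300,270,5)
E
```

```text
time: 3.78
eef_pos: [0.5459, 0.2607, 0.1439]
ee_rot: [3.119, 0.37, -0.008]
force: [1.2, 0.2, -1.1]
opening: 0.124
t 3.78 pos [0.5459 0.2607 0.1439] yaw 13.54 tilt [-0.005  -0.0013 -1.    ] F [ 1.2  0.2 -1.1] op 10.7 => d [-124.2  405.6   34.6] turn 14.9 q [ 0.26  0.63  1.57 -0.    0.94  0.02]
```

View pics/s5.png

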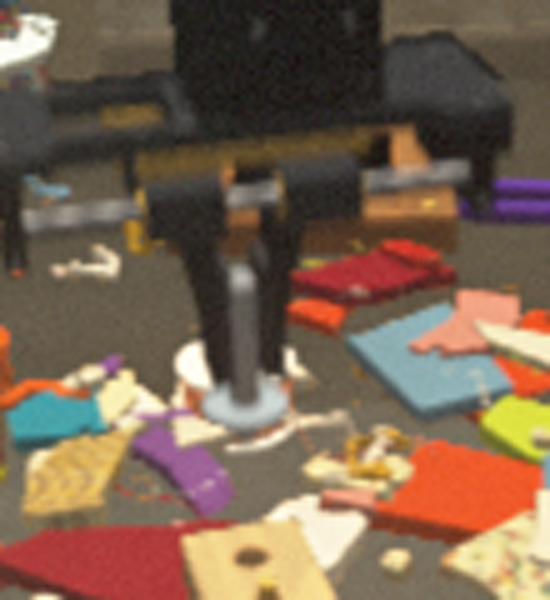

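```bash
python3 -m handwheel '[[8,-8,25,0,2],[8,-18,60,0,5],[8,-30,98,0,8],[8,-42,136,0,11],[8,-53,174,0,14]]'
python3 - <<'E'
from h import *
go(.52,-.1627,.11,-1.4)
E
```

```text
time: 4.25
eef_pos: [0.5367, 0.0783, 0.1458]
ee_rot: [3.141, -0.015, 0.003]
force: [0.5, -1.0, 0.3]
opening: 0.118
t 4.25 pos [0.5367 0.0783 0.1458] yaw -0.53 tilt [ 1.6e-03 -2.0e-04 -1.0e+00] F [ 0.5 -1.   0.3] op 10.3 => d [-14.5 241.2  35.8] turn 0.9 q [-0.06  0.56  1.74 -0.    0.84 -0.05]
```

```bash
python3 -m handwheel '[[8,-3,38,0,0.3],[8,-5,76,0,0.5],[8,-7,114,0,0.5],[8,-10,150,0,0.5],[8,-11,180,0,0.5]]'
python3 - <<'E'
from h import *
go(.52,-.1627,.11,-1.4)
E
```

```text
time: 4.67
eef_pos: [0.5243, -0.103, 0.1458]
ee_rot: [3.14, -0.028, 0.003]
force: [-0.0, 0.6, -0.6]
opening: 0.127
t 4.67 pos [ 0.5243 -0.103   0.1458] yaw -1.02 tilt [ 0.0016 -0.0011 -1.    ] F [-0.   0.6 -0.6] op 11.0 => d [-3.3 59.8 35.8] turn 0.4 q [-0.4   0.55  1.76 -0.    0.83 -0.38]
```

```bash
python3 -m handwheel '[[8,-2,25,10,0.4],[8,-3,48,25,0.4],[8,-3,56,40,0.4],[8,-3,56,48,0.4],[8,-3,56,48,0.4]]'
python3 - <<'E'
from h import *
go(.52,-.1627,.085,-1.4)
s=get_image("side");crop(s,"s6.png",190,110,330,230,5)
t=get_image("top");crop(t,"t6.png",285,150,395,255,5)
E
```

```text
time: 5.08
eef_pos: [0.5194, -0.1561, 0.0958]
ee_rot: [-3.14, 0.039, 0.004]
force: [0.1, 1.2, -0.6]
opening: 0.126
t 5.08 pos [ 0.5194 -0.1561  0.0958] yaw -1.44 tilt [-0.0025  0.0016 -1.    ] F [ 0.1  1.2 -0.6] op 11.0 => d [ 0.7  6.6 10.8] turn -0.0 q [-0.5   0.65  1.76  0.    0.74 -0.47]
```

View pics/s6.png

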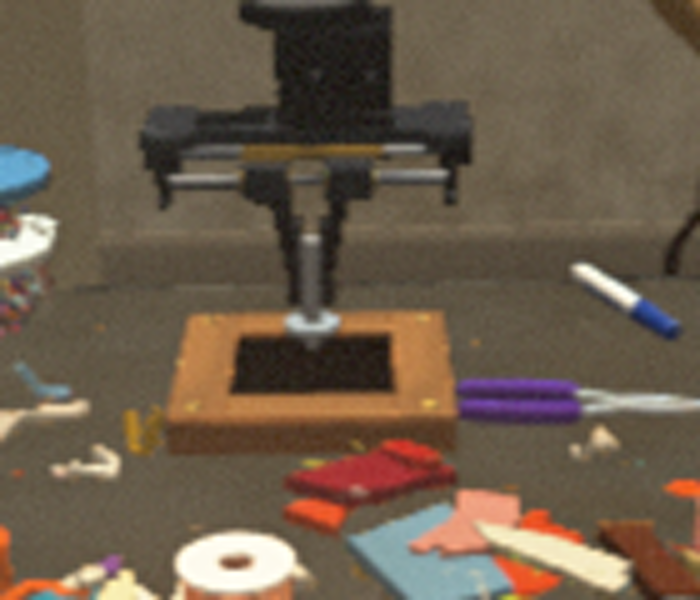

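View pics/t6.png

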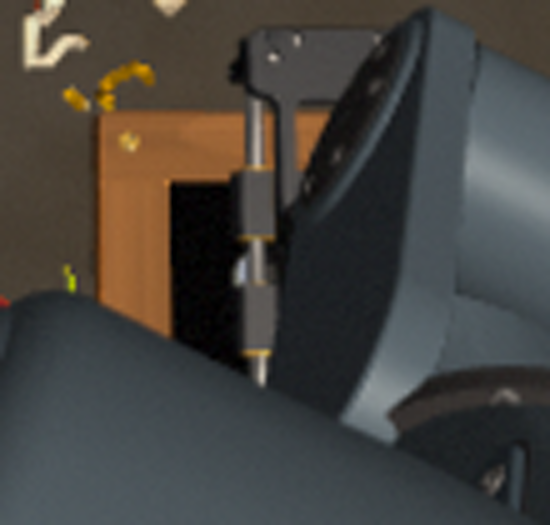

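```bash
python3 -m handwheel '[[8,0.7,4,5,0],[8,0.7,6.5,11,0],[8,0.7,6.5,12,0],[8,0.7,6.5,12,0]]'
for i in 1 2 3; do python3 -c "
from h import *
go(.52,-.1627,.079,-1.4)"; python3 -m handwheel '[[8,0,0,0,0]]' |grep force;done
```

```text
time: 5.52
eef_pos: [0.5209, -0.1623, 0.0847]
ee_rot: [-3.141, 0.036, 0.001]
force: [0.3, 0.4, -1.0]
opening: 0.126
t 5.52 pos [ 0.5209 -0.1623  0.0847] yaw -1.32 tilt [-5.e-04  3.e-04 -1.e+00] F [ 0.3  0.4 -1. ] op 11.0 => d [-0.8  0.4  5.7] turn 0.1 q [-0.51  0.67  1.76  0.    0.71 -0.48]
force: [0.7, 0.3, -0.5]
t 5.6 pos [ 0.521  -0.1624  0.0849] yaw -1.33 tilt [-1.e-04  1.e-04 -1.e+00] F [ 0.7  0.3 -0.5] op 11.1 => d [-1.   0.3  5.9] turn 0.1 q [-0.51  0.67  1.76  0.    0.71 -0.48]
force: [0.1, -0.0, -1.5]
t 5.68 pos [ 0.521  -0.1625  0.085 ] yaw -1.33 tilt [ 1.e-04 -1.e-04 -1.e+00] F [ 0.1 -0.  -1.5] op 10.8 => d [-1.   0.2  6. ] turn 0.1 q [-0.51  0.67  1.76  0.    0.71 -0.48]
force: [-0.9, 0.3, -0.5]
```

```bash
python3 -m handwheel '[[8,-0.8,0,2,0],[8,-0.8,0,4,0],[8,-0.8,0,4,0]]'
python3 -m handwheel '[[8,0,0,0.5,0],[8,0,0,0.5,0]]'
python3 -m handwheel '[[8,0,0,0.5,0],[8,0,0,0.5,0]]'
python3 -m handwheel '[[8,0,0,0.5,0],[8,0,0,0.5,0]]'
```

```text
time: 6.02
eef_pos: [0.5198, -0.1625, 0.0806]
ee_rot: [-3.141, 0.037, 0.001]
force: [-0.3, 0.4, -1.1]
opening: 0.127
time: 6.18
eef_pos: [0.5201, -0.1627, 0.0803]
ee_rot: [-3.141, 0.037, 0.0]
force: [-1.1, 0.2, -1.9]
opening: 0.124
time: 6.35
eef_pos: [0.5201, -0.1627, 0.0799]
ee_rot: [-3.141, 0.037, 0.0]
force: [0.6, 1.2, -0.9]
opening: 0.128
time: 6.52
eef_pos: [0.5201, -0.1627, 0.0794]
ee_rot: [-3.141, 0.037, 0.0]
force: [0.0, -0.2, -0.4]
opening: 0.126
```

```bash
for i in 1; do python3 -m handwheel '[[8,0,0,0.5,0],[8,0,0,0.5,0]]'|egrep 'eef|force'
python3 -m handwheel '[[8,0,0,0.5,0],[8,0,0,0.5,0]]'|egrep 'eef|force'; done
```

```text
eef_pos: [0.5202, -0.1627, 0.079]
force: [0.5, 0.8, 0.4]
eef_pos: [0.5202, -0.1627, 0.0789]
force: [-1.0, 0.5, 3.5]
```

```bash
python3 -m handwheel '[[8,0,0,0,0],[8,0,0,0,0]]'|egrep 'eef|force'
python3 -m handwheel '[[8,0,0,0.3,0],[8,0,0,0.3,0]]'|egrep 'eef|force'
```

```text
eef_pos: [0.5202, -0.1627, 0.0789]
force: [-1.4, -0.4, 5.2]
eef_pos: [0.5203, -0.1627, 0.0788]
force: [-1.5, -0.0, 7.8]
```

```bash
cat > chk.py <<'E'
from cell import state
import sys
s=state();f=s['force'];p=s['eef_pos'];print(round(s['time'],2),(p*1e3).round(1),f.round(1))
sys.exit(f[2]<1.5 or f[2]>14 or p[2]<.0782)
E
H="python3 -m handwheel"; C="python3 chk.py"
$H '[[8,1.7,0,-0.2,0],[8,3.5,0,-0.2,0],[8,3.5,0,-0.2,0]]' >/dev/null && $C &&
$H '[[8,0,1.7,0,0],[8,0,3.5,0,0],[8,0,3.5,0,0]]' >/dev/null && $C &&
$H '[[8,-1.7,0,0,0],[8,-3.5,0,0,0],[8,-3.5,0,0,0]]' >/dev/null && $C &&
$H '[[8,-1.7,0,0,0],[8,-3.5,0,0,0],[8,-3.5,0,0,0]]' >/dev/null && $C
```

```text
7.43 [ 521.8 -162.5   78.8] [-4.9  0.   9.7]False
```

```bash
sed -i 's/sys.exit(\(.*\))/sys.exit(int(\1))/' chk.py
python3 -m handwheel '[[8,0,0,-0.3,0],[8,0,0,-0.3,0]]' >/dev/null; python3 chk.py
python3 -m handwheel '[[8,0,0,0,0],[8,0,0,0,0]]' >/dev/null; python3 chk.py
```

```text
7.6 [ 522.  -162.5   78.9] [-3.9 -0.9  7. ]
7.77 [ 522.  -162.5   78.9] [-3.5  0.1  6.8]
```

```bash
H="python3 -m handwheel"; C="python3 chk.py"
$H '[[8,0,0,-1.5,0],[8,0,0,-1.5,0],[8,0,0,-0.7,0],[8,0,0,0,0],[8,0,0,0,0]]' >/dev/null && $C &&
$H '[[8,0,1,-1.5,0],[8,0,3.5,-1.5,0],[8,0,3.5,-0.7,0],[8,0,3.5,0,0],[8,0,3.5,0,0]]' >/dev/null && $C &&
$H '[[8,-1,0,-1.5,0],[8,-3.5,0,-1.5,0],[8,-3.5,0,-0.7,0],[8,-3.5,0,0,0],[8,-3.5,0,0,0]]' >/dev/null && $C &&
$H '[[8,-1,0,-1.5,0],[8,-3.5,0,-1.5,0],[8,-3.5,0,-0.7,0],[8,-3.5,0,0,0],[8,-3.5,0,0,0]]' >/dev/null && $C
```

```text
8.18 [ 524.  -162.9   79. ] [-1.   0.3  4.2]
8.6 [ 523.8 -166.6   78.9] [-1.  -0.5  3.3]
9.02 [ 519.4 -165.8   78.9] [-2.1  0.2  4.2]
9.43 [ 516.1 -165.9   78.9] [-1.9  0.6  4.3]
```

```bash
H="python3 -m handwheel"; C="python3 chk.py"
$H '[[8,0,-1,-1.5,0],[8,0,-3.5,-1.5,0],[8,0,-3.5,-0.7,0],[8,0,-3.5,0,0],[8,0,-3.5,0,0]]' >/dev/null && $C &&
$H '[[8,0,-1,-1.5,0],[8,0,-3.5,-1.5,0],[8,0,-3.5,-0.7,0],[8,0,-3.5,0,0],[8,0,-3.5,0,0]]' >/dev/null && $C &&
$H '[[8,1,0,-1.5,0],[8,3.5,0,-1.5,0],[8,3.5,0,-0.7,0],[8,3.5,0,0,0],[8,3.5,0,0,0]]' >/dev/null && $C &&
$H '[[8,1,0,-1.5,0],[8,3.5,0,-1.5,0],[8,3.5,0,-0.7,0],[8,3.5,0,0,0],[8,3.5,0,0,0]]' >/dev/null && $C &&
$H '[[8,1,0,-1.5,0],[8,3.5,0,-1.5,0],[8,3.5,0,-0.7,0],[8,3.5,0,0,0],[8,3.5,0,0,0]]' >/dev/null && $C &&
$H '[[8,0,1,-1.5,0],[8,0,3.5,-1.5,0],[8,0,3.5,-0.7,0],[8,0,3.5,0,0],[8,0,3.5,0,0]]' >/dev/null && $C &&
$H '[[8,0,1,-1.5,0],[8,0,3.5,-1.5,0],[8,0,3.5,-0.7,0],[8,0,3.5,0,0],[8,0,3.5,0,0]]' >/dev/null && $C &&
$H '[[8,0,1,-1.5,0],[8,0,3.5,-1.5,0],[8,0,3.5,-0.7,0],[8,0,3.5,0,0],[8,0,3.5,0,0]]' >/dev/null && $C
```

```text
9.85 [ 516.7 -162.3   78.9] [-0.9  0.8  4.2]
10.27 [ 516.7 -158.8   78.9] [-1.7  1.7  6. ]
10.68 [ 520.9 -159.5   79. ] [0.5 0.9 3.7]
11.1 [ 524.2 -159.4   79. ] [0.8 1.1 3.8]
11.52 [ 527.7 -159.5   79. ] [0.3 1.5 3. ]
11.93 [ 527.2 -163.2   78.9] [-1.1 -0.7  4.8]
12.35 [ 527.2 -166.6   78.8] [-0.5 -0.2  2.7]
12.77 [ 526.7 -169.7   78.3] [ 0.1  0.2 -0.5]
```

```bash
H="python3 -m handwheel"
$H '[[8,0,0,0,0],[8,0,0,0.5,0],[8,0,0,0.5,0]]' >/dev/null; python3 chk.py
$H '[[8,0,0,0.5,0],[8,0,0,0.5,0]]' >/dev/null; python3 chk.py
```

```text
13.02 [ 526.9 -169.7   78. ] [ 0.7  0.4 -0.5]
13.18 [ 526.9 -169.8   77.5] [-0.3 -0.3 -0.8]
```

Falling freely into the hole; continue.

```bash
H="python3 -m handwheel"
$H '[[8,0,0,0.5,0],[8,0,0,0.5,0]]' >/dev/null; python3 chk.py
$H '[[8,0,0,0.5,0],[8,0,0,0.5,0]]' >/dev/null; python3 chk.py
$H '[[8,0,0,0.5,0],[8,0,0,0.5,0]]' >/dev/null; python3 chk.py
```

```text
13.35 [ 527.  -169.8   77.1] [-0.6  0.3  0.1]
13.52 [ 527.2 -170.    76.7] [ 0.6 -1.2 -0.1]
13.68 [ 527.3 -170.    76.2] [ 1.  -0.7 -0.5]
```

```bash
H="python3 -m handwheel"
$H '[[8,0.4,0.4,0.5,0],[8,0.4,0.4,0.8,0],[8,0.4,0.4,0.8,0]]' >/dev/null; python3 chk.py
$H '[[8,0,0,0.8,0],[8,0,0,0.8,0]]' >/dev/null; python3 chk.py
```

```text
13.93 [ 527.5 -170.4   75.3] [ 0.9 -1.1 -0.6]
14.1 [ 527.5 -170.4   74.4] [ 0.8 -0.2 -0.7]
```

```bash
H="python3 -m handwheel"
$H '[[8,0,0,0.8,0],[8,0,0,1.5,0],[8,0,0,1.5,0]]' >/dev/null; python3 chk.py
$H '[[8,0,0,0.8,0],[8,0,0,1.5,0],[8,0,0,1.5,0]]' >/dev/null; python3 chk.py
$H '[[8,0,0,0.8,0],[8,0,0,1.5,0],[8,0,0,1.5,0]]' >/dev/null; python3 chk.py
```

```text
14.35 [ 527.5 -170.4   72.9] [ 1.3 -1.5 -0.4]
14.6 [ 527.5 -170.4   71.5] [ 0.7 -0.4 -1.2]
14.85 [ 527.5 -170.4   70. ] [ 1.1 -1.9 -1.2]
```

```bash
H="python3 -m handwheel"
$H '[[8,0,0,0.8,0],[8,0,0,1.5,0],[8,0,0,1.5,0]]' >/dev/null; python3 chk.py
$H '[[8,0,0,0.8,0],[8,0,0,0.8,0]]' >/dev/null; python3 chk.py
$H '[[8,0,0,0.4,0],[8,0,0,0.4,0]]' >/dev/null; python3 chk.py
```

```text
15.1 [ 527.5 -170.3   68.5] [ 1.1 -1.2 -1.4]
15.27 [ 527.5 -170.4   67.7] [ 0.4 -1.1 -0.5]
15.43 [ 527.5 -170.4   67.3] [ 1.8 -1.3 -1.2]
```

```bash
H="python3 -m handwheel"
$H '[[8,0,0,0.4,0],[8,0,0,0.4,0]]' >/dev/null; python3 chk.py
$H '[[8,0,0,0.4,0],[8,0,0,0.4,0]]' >/dev/null; python3 chk.py
$H '[[8,0,0,0.2,0],[8,0,0,0.2,0],[8,0,0,0.2,0]]' >/dev/null; python3 chk.py
```

```text
15.6 [ 527.5 -170.4   67.1] [ 1.3 -2.   0.4]
15.77 [ 527.5 -170.4   67.1] [ 0.8 -1.3  4.7]
16.02 [ 527.6 -170.4   67. ] [ 0.6 -1.6  5.7]
```

```bash
H="python3 -m handwheel"
$H '[[8,0,0,-0.5,0],[8,0,0,-0.5,0]]' >/dev/null; python3 chk.py
$H '[[30,0,0,0,0],[30,0,0,0,0],[30,0,0,0,0],[30,0,0,0,0]]'
$H '[[30,0,0,-15,0],[30,0,0,-45,0],[30,0,0,-75,0],[30,0,0,-90,0],[30,0,0,-90,0]]'
python3 - <<'E'
from h import *
s=get_image("side");crop(s,"s7.png",190,110,330,230,5)
E
```

```text
16.18 [ 527.5 -170.4   67.1] [ 0.3 -1.5  3.8]
time: 16.52
eef_pos: [0.5264, -0.1695, 0.0662]
ee_rot: [-3.14, 0.037, 0.004]
force: [-0.3, 0.4, -0.4]
opening: 0.31
time: 16.93
eef_pos: [0.5291, -0.171, 0.16]
ee_rot: [3.138, -0.037, 0.009]
force: [0.6, 0.4, -0.5]
opening: 0.344
```

View pics/s7.png

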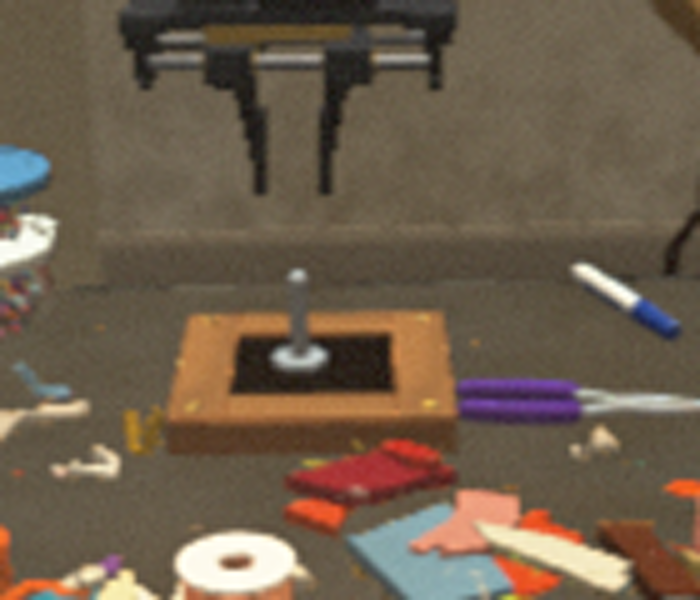

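```bash
python3 - <<'E'
import cv2,math
im=cv2.imread("pics/top0.png")[150:240,180:280];im=cv2.resize(im,None,fx=6,fy=6,interpolation=cv2.INTER_CUBIC)
for r in (36,58):cv2.circle(im,(int((229.2-180)*6),int((193.3-150)*6)),int(r*2.5),(0,255,0),1)
cv2.imwrite("pics/r1.png",im)
E
python3 -c "
from h import *
go(.5577,.1076,.16,-1.4)"
```

```text
t 16.98 pos [ 0.528  -0.1704  0.1582] yaw -1.35 tilt [ 0.0027 -0.0014 -1.    ] F [-0.3  0.2 -1.2] op 30.0 => d [  23.1 -278.7   -2.2] turn 0.1 q [-0.51  0.56  1.7   0.    0.89 -0.49]
```

View pics/r1.png

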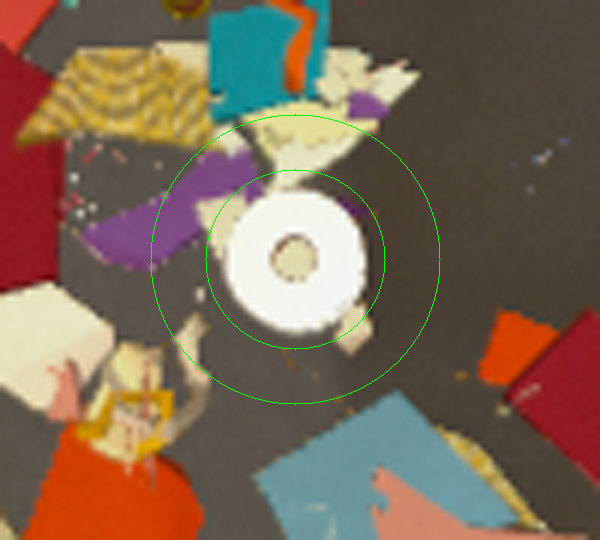

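```bash
python3 -m handwheel '[[80,2,-20,0,6],[80,5,-58,0,13],[80,8,-96,0,20],[80,11,-134,0,27],[80,14,-172,0,34]]' 20
python3 -c "
from h import *
go(.5577,.1076,.12,-81)"
```

```text
time: 17.4
eef_pos: [0.5436, -0.0008, 0.1548]
ee_rot: [3.002, -0.926, -0.007]
force: [0.4, 0.2, 1.0]
opening: 0.635
t 17.4 pos [ 0.5436 -0.0008  0.1548] yaw -34.29 tilt [-0.0043  0.001  -1.    ] F [0.4 0.2 1. ] op 55.3 => d [-49.3 -97.6  34.9] turn 46.7 q [-0.21  0.55  1.72  0.    0.87  0.39]
```

```bash
python3 -m handwheel '[[80,-15,-30,0,7],[80,-30,-60,0,14],[80,-43,-85,0,21],[80,-47,-94,5,28],[80,-48,-96,10,35]]'
python3 -m handwheel '[[80,0,0,0,6],[80,0,0,0,12],[80,0,0,0,12],[80,0,0,0,12]]'
python3 - <<'E'
from h import *
go(.5577,.1076,.032,-81)
s=get_image("side");crop(s,"s8.png",180,150,320,270,5)
t=get_image("top");crop(t,"t8.png",150,130,280,230,5)
E
```

```text
time: 17.82
eef_pos: [0.5576, 0.1069, 0.1448]
ee_rot: [2.588, -1.78, -0.005]
force: [-0.6, -0.6, -0.5]
opening: 0.909
time: 18.15
eef_pos: [0.5577, 0.104, 0.1452]
ee_rot: [2.392, -2.033, -0.004]
force: [-0.1, 0.3, -0.5]
opening: 0.916
t 18.15 pos [0.5577 0.104  0.1452] yaw -80.74 tilt [-3.5e-03  1.0e-04 -1.0e+00] F [-0.1  0.3 -0.5] op 79.7 => d [ -3.5  -1.  113.2] turn 0.3 q [-0.01  0.59  1.67  0.    0.89  1.4 ]
```

View pics/s8.png

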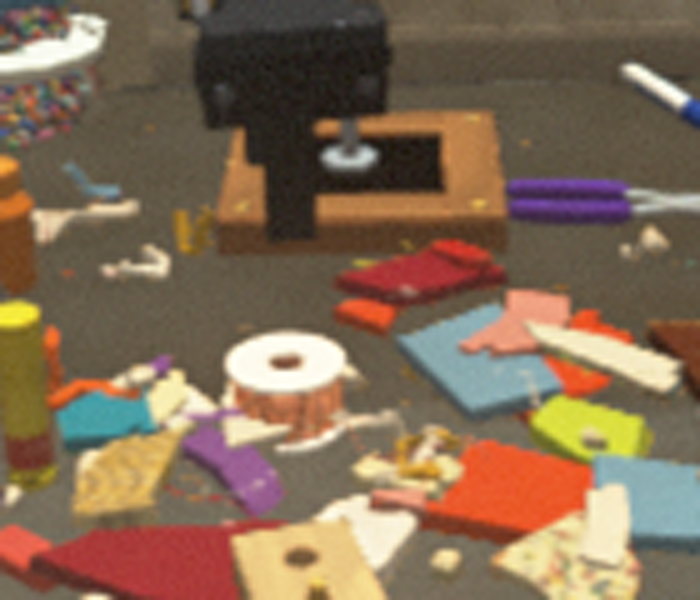

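View pics/t8.png

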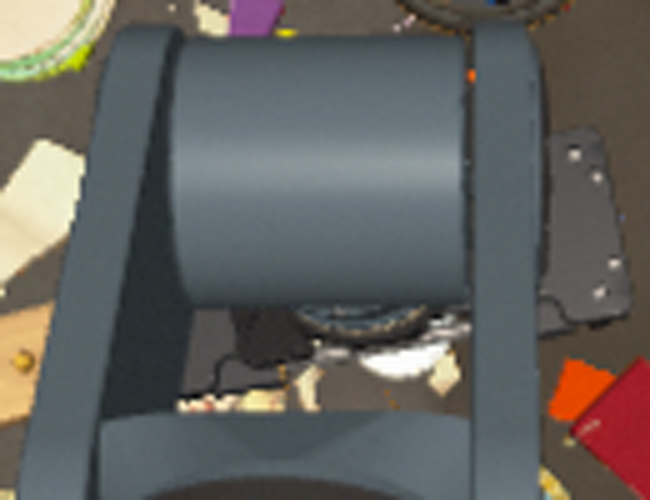

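```bash
python3 -m handwheel '[[80,-3.5,-1,25,0.3],[80,-3.5,-1,50,0.3],[80,-3.5,-1,75,0.3],[80,-3.5,-1,80,0.3],[80,-3.5,-1,80,0.3]]'
python3 - <<'E'
from h import *
go(.5577,.1076,.032,-81)
s=get_image("side");crop(s,"s9.png",180,150,300,270,5)
for a in(-1,1):
  yv=np.array([np.cos(np.radians(99)),np.sin(np.radians(99))])*a
  for r in (.04,.055): print(((proj(s,[.5577+yv[0]*r,.1076+yv[1]*r,.0])-[180,150])*5).round())
E
```

```text
time: 18.67
eef_pos: [0.5577, 0.1074, 0.065]
ee_rot: [2.384, -2.042, -0.006]
force: [0.4, 1.0, 0.1]
opening: 0.924
t 18.67 pos [0.5577 0.1074 0.065 ] yaw -81.16 tilt [-0.0049  0.     -1.    ] F [0.4 1.  0.1] op 80.4 => d [-0.2 -0.2 33. ] turn -0.2 q [-0.01  0.72  1.71 -0.    0.72  1.41]
[277. 384.]
[274. 370.]
[297. 467.]
[301. 485.]
```

View pics/s9.png

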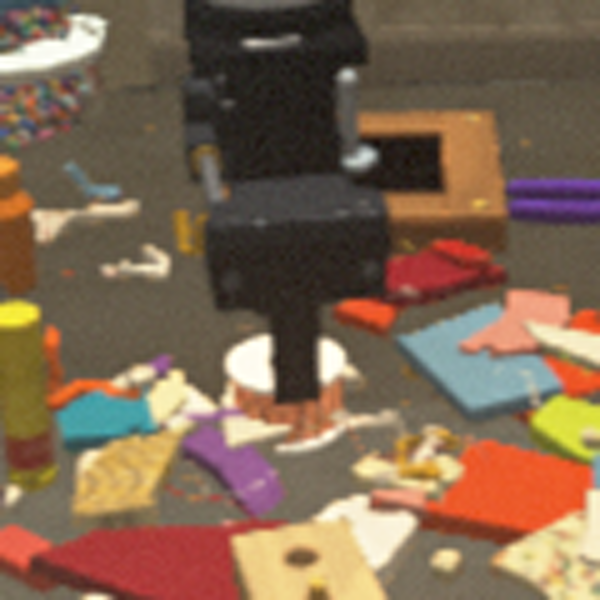

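```bash
python3 -m handwheel '[[80,-0.2,-0.2,4,-5],[80,-0.2,-0.2,12,-5],[80,-0.2,-0.2,20,-5],[80,-0.2,-0.2,20,-5]]'
python3 -m handwheel '[[80,0,0,4,0],[80,0,0,4,0]]'
python3 - <<'E'
from h import *
go(.5577,.1076,.031,-76)
E
```

```text
time: 19.05
eef_pos: [0.559, 0.1077, 0.0462]
ee_rot: [2.47, -1.94, -0.001]
force: [-1.2, -0.2, -0.3]
opening: 0.919
time: 19.22
eef_pos: [0.5593, 0.1078, 0.0425]
ee_rot: [2.471, -1.939, -0.001]
force: [-0.8, 0.1, 0.1]
opening: 0.919
t 19.22 pos [0.5593 0.1078 0.0425] yaw -76.24 tilt [-5.e-04 -0.e+00 -1.e+00] F [-0.8  0.1  0.1] op 80.0 => d [-0.2  1.6 11.5] turn -0.2 q [-0.01  0.76  1.71 -0.    0.67  1.32]
```

```bash
python3 -m handwheel '[[80,0,1.5,4,0],[80,0,1.5,7,0],[80,0,1.5,7,0]]'
python3 -m handwheel '[[80,0,0,2,0],[80,0,0,3.5,0],[80,0,0,3.5,0],[80,0,0,3.5,0]]'
python3 - <<'E'
from h import *
go(.5577,.1076,.03,-76)
E
```

```text
time: 19.47
eef_pos: [0.5574, 0.1074, 0.0352]
ee_rot: [2.472, -1.938, -0.002]
force: [1.4, -1.1, 0.2]
opening: 0.918
time: 19.8
eef_pos: [0.558, 0.1074, 0.0323]
ee_rot: [2.472, -1.938, -0.0]
force: [0.3, -0.2, 0.1]
opening: 0.923
t 19.8 pos [0.558  0.1074 0.0323] yaw -76.2 tilt [-1.e-04  0.e+00 -1.e+00] F [ 0.3 -0.2  0.1] op 80.3 => d [-0.2  0.3  2.3] turn -0.2 q [-0.01  0.78  1.72  0.    0.65  1.32]
```

```bash
python3 -m handwheel '[[80,0,0,1,0],[80,0,0,2,0],[80,0,0,2,0]]'
python3 -m handwheel '[[54,0,0,0,0],[54,0,0,0,0],[54,0,0,0,0],[54,0,0,0,0],[54,0,0,0,0]]' 12
python3 -m handwheel '[[54,0,0,0,0],[54,0,0,0,0],[54,0,0,0,0],[54,0,0,0,0]]' 25
python3 - <<'E'
from h import *
go(.5577,.1076,.03,-76)
E
```

```text
time: 20.05
eef_pos: [0.5579, 0.1074, 0.0302]
ee_rot: [2.472, -1.938, -0.0]
force: [0.7, 1.1, -0.1]
opening: 0.916
time: 20.47
eef_pos: [0.558, 0.1074, 0.0303]
ee_rot: [2.472, -1.938, 0.0]
force: [0.6, -0.8, 0.4]
opening: 0.664
time: 20.8
eef_pos: [0.558, 0.1074, 0.0303]
ee_rot: [-2.472, 1.938, -0.0]
force: [-0.6, -0.5, 0.0]
opening: 0.662
t 20.8 pos [0.558  0.1074 0.0303] yaw -76.2 tilt [ 1.e-04 -0.e+00 -1.e+00] F [-0.6 -0.5  0. ] op 57.6 => d [-0.2  0.3  0.3] turn -0.2 q [-0.01  0.78  1.72 -0.    0.64  1.32]
```

```bash
python3 -m handwheel '[[54,0,0,-5,0],[54,0,0,-20,0],[54,0,0,-50,0],[54,0,0,-85,0],[54,0,0,-115,0]]' 30
python3 -m handwheel '[[54,0,0,0,0],[54,0,0,0,0],[54,0,0,0,0]]'
python3 - <<'E'
from h import *
go(.5275,-.1704,.15,-76)
s=get_image("side");crop(s,"s10.png",190,110,310,230,5)
t=get_image("top");crop(t,"t10.png",150,130,280,230,5)
E
```

```text
time: 21.22
eef_pos: [0.5574, 0.1075, 0.1465]
ee_rot: [2.472, -1.938, -0.002]
force: [0.2, 0.3, -1.8]
opening: 0.664
time: 21.47
eef_pos: [0.5569, 0.1075, 0.1447]
ee_rot: [2.471, -1.938, -0.002]
force: [-0.6, 0.2, -3.1]
opening: 0.662
t 21.47 pos [0.5569 0.1075 0.1447] yaw -76.19 tilt [-0.0019 -0.     -1.    ] F [-0.6  0.2 -3.1] op 57.6 => d [262.8  94.9  -5.2] turn -0.2 q [-0.01  0.59  1.67 -0.    0.88  1.32]
```

View pics/s10.png

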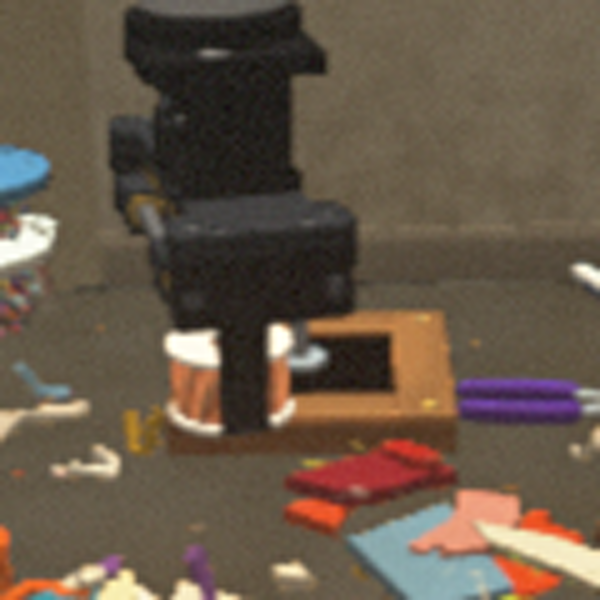

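Run:
```python
from h import *
s=get_image("side");im=s["image"].astype(int)
q=state();p=q['eef_pos'];print(p)
# row profiles
th=np.linspace(0,2*np.pi,200)
def ext(c,z):
    P=np.array([proj(s,[c[0]+.029*np.cos(a),c[1]+.029*np.sin(a),z]) for a in th]);return P[:,0].min(),P[:,0].max(),P[P[:,0].argmin(),1],P[P[:,0].argmax(),1]
for dz in(0,.002,.034,.036):
    print(dz,np.round(ext(p,p[2]-.0303+dz),2))
for v in range(174,197,2):print(v,im[v,218:254].sum(1)//3)
```

```text
[0.55655948 0.10743869 0.14352914]
0 [223.59 248.61 193.29 192.43]
0.002 [223.54 248.59 192.5  191.64]
0.034 [222.8  248.28 179.67 178.83]
0.036 [222.75 248.26 178.86 178.01]
174 [88 86 84 84 83 84 74 47 36 37 39 42 28 32 34 33 31 35 32 26 39 38 30 27
 32 35 36 53 49 37 43 34 44 57 73 79]
176 [ 85  86  91  86  82  86  97  84  68  62  81  89  95  99 106  79  43  28
  31  31  33  38  34  35  25  78 193 248 240 193 118  84  85  90 100 103]
178 [ 85  89  84  80  94 168 242 249 247 245 248 249 250 248 223 132  47  27
  35  36  35  35  35  33  33  82 210 251 249 248 197 100  78  70  57  46]
180 [ 90  84  83  83  92 167 239 249 248 247 247 247 246 248 247 213  70  28
  29  32  32  32  34  30  32  79 208 251 244 212 142  89  89 130 178 196]
182 [ 85  87  83  84  84  85 121 157 184 207 224 246 249 250 250 227  94  33
  24  35  34  29  32  33  33  53 105 146 136 131 163 188 189 193 190 154]
184 [ 82  84  86  86  87  87 108 124 116 103 121 131 122 120 123 101  49  29
  36  34  35  33  36  33  36  49  82 111 124  93  58  64  65  66  64  48]
186 [ 83  86  89  81  87  80  95 119 129 117 112 104  86  87 111 101  57  42
  33  42  37  38  33  40  32  55 108 129 118 108  46  31  24  34  32  34]
188 [ 87  86  87  87  91  86  88 113 137 131 120  95 101 101 106 101  72  40
  30  36  38  38  38  27  38  52 101 131 123 109  69  52  56  53  59  71]
190 [ 89  90  88  92  89  96 105 121 141 143 126 102 104 107 124 128  74  43
  35  27  36  36  31  34  34  50  94 125 138 186 192 133 129 124 129 126]
192 [ 84  83  90  97  97 120 200 215 142 120 110 105 114 113 125 112  70  38
  38  40  37  39  35  39  32  36  82 128 170 216 210 145 129 127 128 127]
194 [ 93  95  88  78  69  81 119 167 214 227 179 132 131 142 128 114  74  41
  32  35  36  39  38  36  32  57 148 214 206 143 101  82  79  81  84  83]
196 [ 88  79  80  88  80  65  60  62  81 102 136 152 167 188 182 166 130  52
  35  43  36  40  43  44  41  46  66  78  66  59  58  60  60  64  55  58]
```

View pics/t10.png

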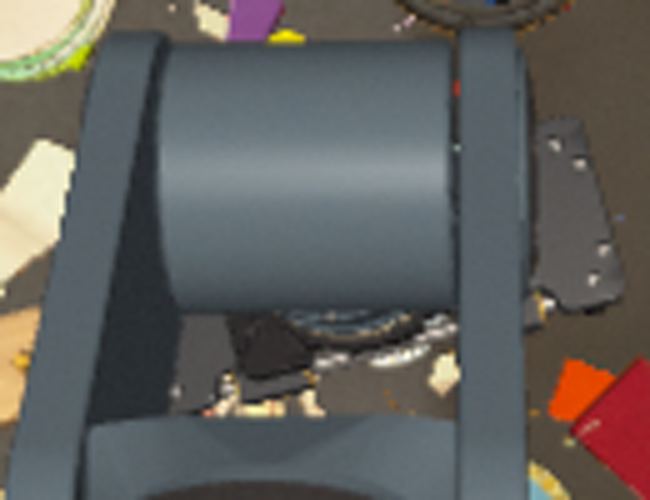

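Run:
```python
from h import *
s=get_image("side")
for z in(.022,.028,.083):print(z,((proj(s,[.5275,-.1704,z])-[190,110]+.5)*5).round(1),((proj(s,[.5265,-.1695,z])-[190,110]+.5)*5).round(1))
im=cv2.imread("pics/s7.png")[250:390,240:360];cv2.imwrite("pics/z.png",cv2.resize(im,None,fx=5,fy=5))
t=get_image("top");crop(t,"t11.png",285,150,395,255,6)
print(*[((proj(t,[.5275,-.1704,z])-[285,150]+.5)*6).round(1) for z in(.028,.083)])
```

```text
0.022 [301.1 365.9] [302.7 366.4]
0.028 [300.9 357.1] [302.5 357.6]
0.083 [299.1 274.3] [300.7 274.8]
[347.3 320.2] [383.  309.9]
```

View pics/z.png

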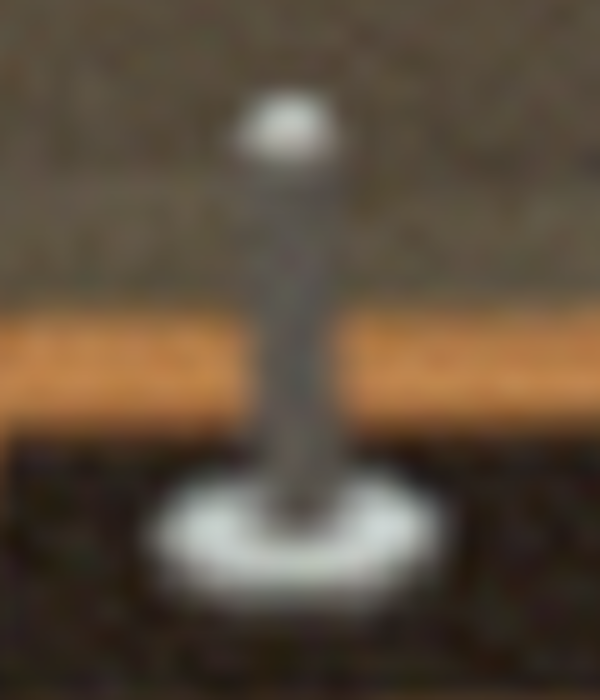

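View pics/t11.png

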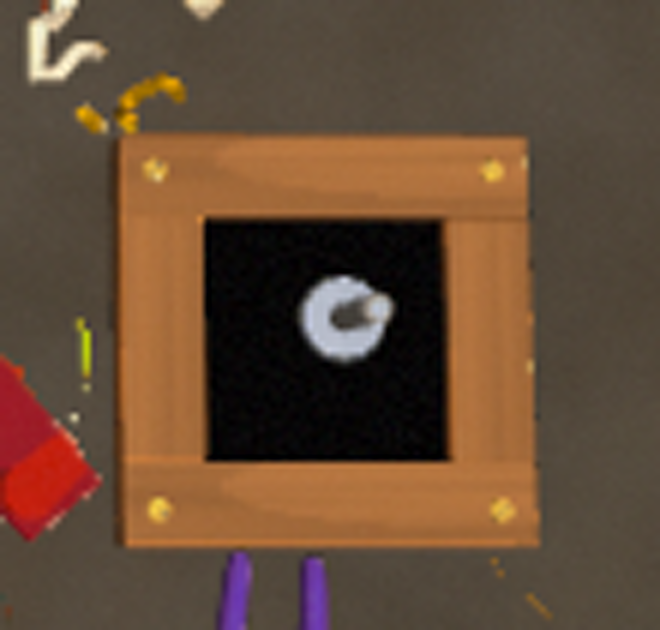

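```bash
python3 -c "
from h import *
go(.5278,-.170,.15,-76)"
python3 -m handwheel '[[54,18,6,-3,0],[54,50,18,-6,0],[54,86,31,-6,0],[54,122,44,-6,0],[54,158,57,-6,0]]'
python3 -c "
from h import *
go(.5278,-.170,.15,-76)"
```

```text
t 21.72 pos [0.5571 0.1074 0.1438] yaw -76.2 tilt [-0.0032  0.     -1.    ] F [ 0.5  0.4 -2.2] op 57.5 => d [262.4  94.6  -6.1] turn -0.2 q [-0.01  0.59  1.67 -0.    0.88  1.32]
time: 22.13
eef_pos: [0.5397, -0.0608, 0.1506]
ee_rot: [2.473, -1.937, -0.002]
force: [0.5, 0.2, -2.1]
opening: 0.661
t 22.13 pos [ 0.5397 -0.0608  0.1506] yaw -76.14 tilt [-1.3e-03  4.0e-04 -1.0e+00] F [ 0.5  0.2 -2.1] op 57.5 => d [103.2  37.7   0.5] turn -0.1 q [-0.32  0.56  1.73 -0.    0.86  1.01]
```

```bash
python3 -m handwheel '[[54,35,13,0,0],[54,70,25,0,0],[54,95,35,0,0],[54,102,37,0,0],[54,102,37,0,0]]'
python3 -m handwheel '[[54,0,0,0,0],[54,0,0,0,0],[54,0,0,0,0]]'
python3 - <<'E'
from h import *
go(.5278,-.170,.12,-76)
s=get_image("side");crop(s,"s12.png",190,110,330,230,5)
t=get_image("top");crop(t,"t12.png",285,150,395,255,6)
E
```

```text
time: 22.55
eef_pos: [0.5286, -0.1698, 0.1506]
ee_rot: [2.468, -1.943, -0.0]
force: [-0.0, 1.4, -2.5]
opening: 0.659
time: 22.8
eef_pos: [0.5285, -0.1656, 0.151]
ee_rot: [-2.474, 1.936, 0.002]
force: [-0.2, -0.2, -1.7]
opening: 0.66
t 22.8 pos [ 0.5285 -0.1656  0.151 ] yaw -76.08 tilt [-0.0011  0.001  -1.    ] F [-0.2 -0.2 -1.7] op 57.4 => d [ 4.2  1.7 31. ] turn -0.1 q [-0.51  0.57  1.7   0.    0.88  0.82]
```

View pics/s12.png

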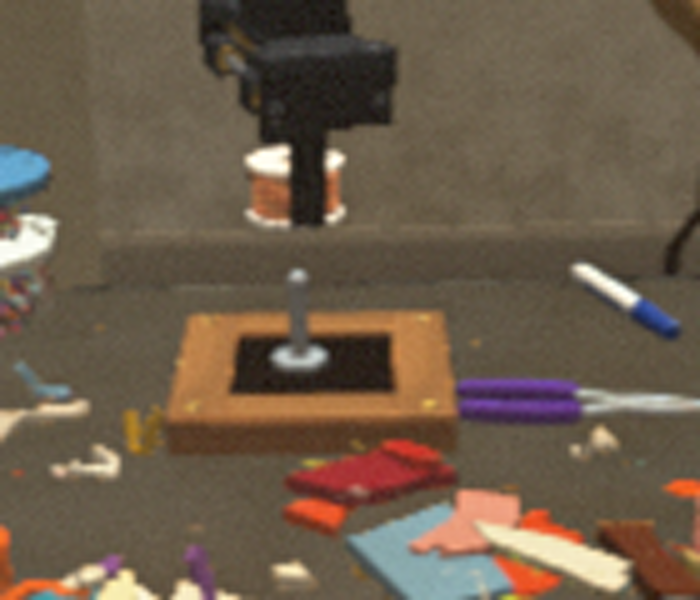

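View pics/t12.png

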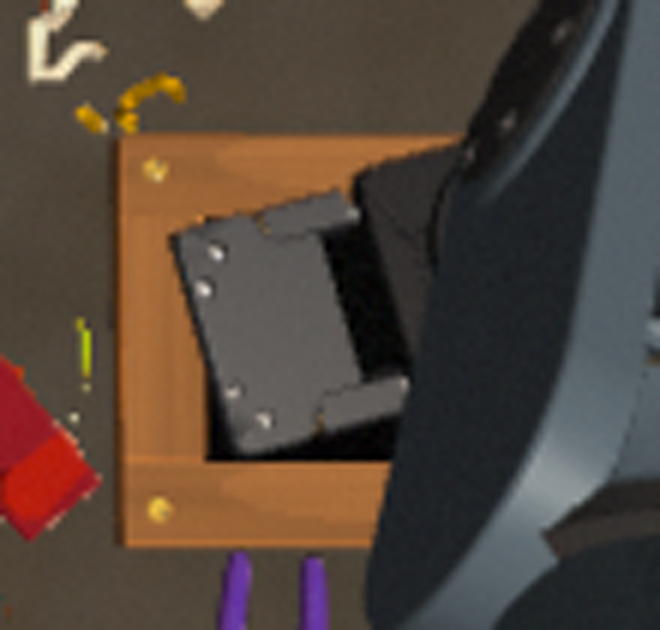

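```bash
python3 -m handwheel '[[54,4,1.5,10,0],[54,4,1.5,22,0],[54,4,1.5,28,0],[54,4,1.5,28,0],[54,4,1.5,28,0]]'
python3 -m handwheel '[[54,0,0,0,0],[54,0,0,0,0],[54,0,0,0,0]]'
python3 - <<'E'
from h import *
go(.5278,-.170,.12,-76)
E
```

```text
time: 23.32
eef_pos: [0.5279, -0.1714, 0.1227]
ee_rot: [2.472, -1.938, -0.002]
force: [0.3, -0.5, -2.6]
opening: 0.659
time: 23.57
eef_pos: [0.5286, -0.1719, 0.1238]
ee_rot: [-2.472, 1.938, -0.002]
force: [-0.0, -0.0, -1.5]
opening: 0.656
t 23.57 pos [ 0.5286 -0.1719  0.1238] yaw -76.19 tilt [ 1.e-03 -6.e-04 -1.e+00] F [-0.  -0.  -1.5] op 57.1 => d [-2.   0.3  3.8] turn -0.2 q [-0.52  0.61  1.72 -0.    0.81  0.81]
```

```bash
python3 -m handwheel '[[54,-2,0.3,4,0],[54,-2,0.3,5,0],[54,-2,0.3,5,0],[54,-2,0.3,5,0]]'
python3 - <<'E'
from h import *
go(.5278,-.170,.12,-76)
s=get_image("side");crop(s,"s13.png",210,130,300,200,8)
E
```

```text
time: 23.9
eef_pos: [0.5274, -0.1697, 0.1182]
ee_rot: [2.472, -1.938, -0.001]
force: [0.1, -0.1, -2.4]
opening: 0.662
t 23.9 pos [ 0.5274 -0.1697  0.1182] yaw -76.19 tilt [-3.e-04  2.e-04 -1.e+00] F [ 0.1 -0.1 -2.4] op 57.6 => d [ 0.4 -0.4 -1.8] turn -0.2 q [-0.51  0.62  1.72 -0.    0.8   0.82]
```

View pics/s13.png

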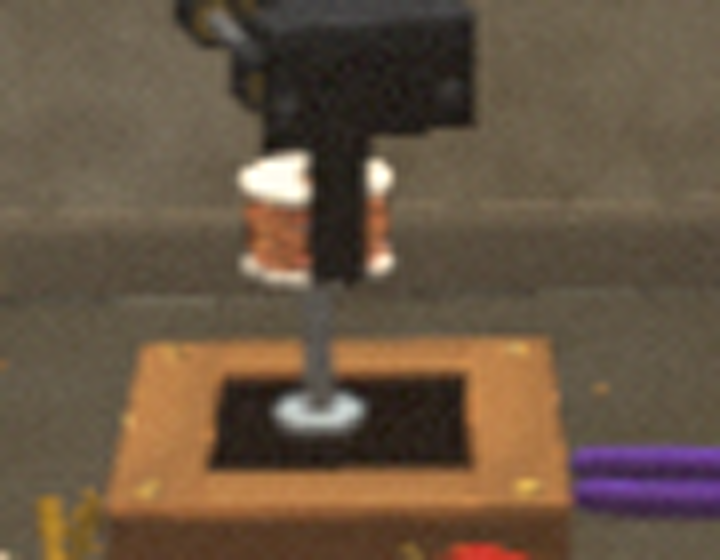

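```bash
cat > c2.py <<'E'
from cell import state
import sys,numpy as np
s=state();f=s['force'];p=s['eef_pos'];print(round(s['time'],2),(p*1e3).round(1),f.round(1),s['ft_torque'].round(2),round(s['opening']*87,1))
sys.exit(int(f[2]>1.5 or np.hypot(f[0],f[1])>4))
E
H="python3 -m handwheel"; C="python3 c2.py"
$H '[[54,0.3,-0.3,2,0],[54,0.3,-0.3,4,0]]' >/dev/null && $C &&
$H '[[54,0,0,2,0],[54,0,0,4,0]]' >/dev/null && $C &&
$H '[[54,0,0,2,0],[54,0,0,4,0]]' >/dev/null && $C &&
$H '[[54,0,0,2,0],[54,0,0,4,0]]' >/dev/null && $C
```

```text
24.12 [ 528.1 -170.3  114.4] [-0.1  0.4 -2. ] [-0.1   0.16  0.  ] 57.4
24.28 [ 527.8 -170.1  110.1] [-0.7 -0.5 -2.1] [-0.06  0.1   0.01] 57.5
24.45 [ 527.8 -170.   106. ] [ 0.5 -0.  -1.5] [-0.01  0.17 -0.02] 57.7
24.62 [ 527.8 -170.1  102.1] [ 0.3  0.  -2.3] [-0.08  0.13  0.08] 57.4
```

```bash
H="python3 -m handwheel"; C="python3 c2.py"
$H '[[54,0,0,2.5,0],[54,0,0,5,0],[54,0,0,7.5,0],[54,0,0,10,0]]' >/dev/null && $C &&
$H '[[54,0,0,2.5,0],[54,0,0,5,0],[54,0,0,7.5,0],[54,0,0,10,0]]' >/dev/null && $C &&
$H '[[54,0,0,2.5,0],[54,0,0,5,0],[54,0,0,7.5,0],[54,0,0,10,0]]' >/dev/null && $C &&
$H '[[54,0,0,2.5,0],[54,0,0,5,0],[54,0,0,8,0],[54,0,0,9,0],[54,0,0,9,0]]' >/dev/null && $C
```

```text
24.95 [ 527.9 -170.1   92.1] [ 0.8  0.6 -1.9] [-0.02  0.2  -0.01] 57.2
25.28 [ 527.8 -170.    82.1] [ 0.4  0.2 -2.2] [-0.06  0.18 -0.05] 57.7
25.62 [ 527.9 -170.1   72.1] [ 0.8 -0.4 -1.6] [-0.11  0.14 -0.02] 57.3
26.03 [ 527.6 -170.    62.9] [ 0.4  0.3 -2.5] [-0.04  0.18 -0.02] 57.5
```

```bash
H="python3 -m handwheel"; C="python3 c2.py"
$H '[[54,0,0,1,0],[54,0,0,2,0],[54,0,0,3,0],[54,0,0,3,0]]' >/dev/null && $C &&
$H '[[54,0,0,0.5,0],[54,0,0,0.5,0]]' >/dev/null && $C &&
$H '[[54,0,0,0.5,0],[54,0,0,0.5,0]]' >/dev/null && $C &&
$H '[[54,0,0,0.4,0],[54,0,0,0.4,0]]' >/dev/null && $C &&
$H '[[54,0,0,0.4,0],[54,0,0,0.4,0]]' >/dev/null && $C &&
$H '[[54,0,0,0.4,0],[54,0,0,0.4,0]]' >/dev/null && $C
```

```text
26.37 [ 527.8 -170.    60.2] [-0.4 -0.6 -1.6] [-0.05  0.11  0.05] 57.4
26.53 [ 527.8 -170.1   59.8] [ 1.2 -0.7 -1.5] [-0.09  0.11  0.04] 57.7
26.7 [ 527.8 -170.    59.3] [-0.9  0.7 -1.5] [-0.07  0.18  0.03] 57.2
26.87 [ 527.8 -170.1   58.9] [ 0.1  0.1 -2.1] [-0.02  0.16 -0.05] 57.6
27.03 [ 527.8 -170.    58.5] [-0.2 -0.1 -2.4] [-0.03  0.16  0.03] 57.7
27.2 [ 527.9 -170.1   58.3] [ 0.1 -0.4 -0. ] [ 0.04  0.26 -0.07] 57.6
```

```bash
H="python3 -m handwheel"; C="python3 c2.py"
$H '[[54,0,0,0.1,0],[54,0,0,0.1,0]]' >/dev/null; $C
$H '[[59,0,0,0,0],[60,0,0,0,0],[62,0,0,0,0],[66,0,0,0,0],[78,0,0,0,0]]' >/dev/null ; $C
$H '[[80,0,0,0,0],[80,0,0,0,0],[80,0,0,0,0]]' >/dev/null ; $C
python3 - <<'E'
from h import *
s=get_image("side");crop(s,"s14.png",210,110,310,200,7)
E
```

```text
27.37 [ 527.9 -170.1   58.3] [-0.8 -0.1  1.7] [0.03 0.24 0.02] 57.0
27.78 [ 528.  -170.1   58. ] [-0.3 -0.2  0.7] [-0.03  0.13 -0.  ] 66.6
28.03 [ 527.9 -170.1   58. ] [0.2 0.4 0.8] [-0.03  0.16  0.03] 78.4
```

View pics/s14.png

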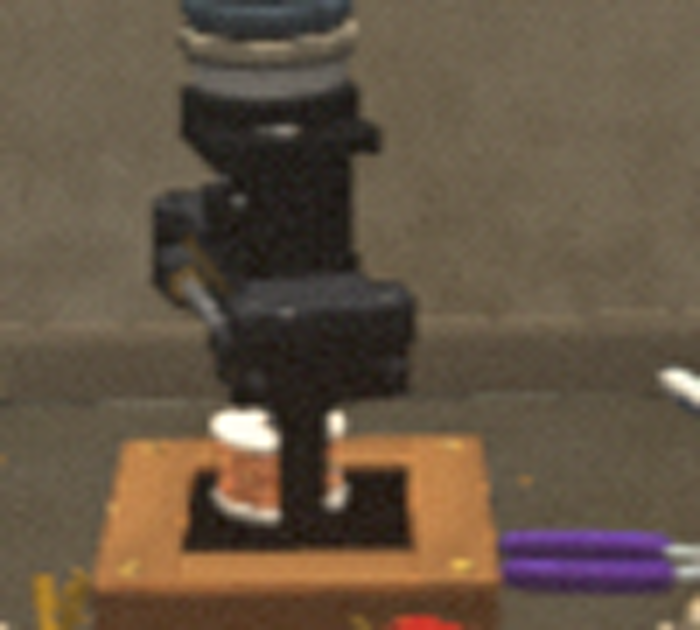

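The reel lies over the spindle (about 280,465) and is released. I lift straight up and clear the view.

```bash
H="python3 -m handwheel"; C="python3 c2.py"
$H '[[80,0,0,-8,0],[80,0,0,-20,0],[80,0,0,-40,0],[80,0,0,-70,0],[80,0,0,-100,0]]' >/dev/null ; $C
$H '[[80,-20,0,-20,0],[80,-55,0,-20,0],[80,-95,0,-20,0],[80,-135,0,-20,0],[80,-175,0,-20,0]]' >/dev/null ; $C
$H '[[80,0,0,0,0],[80,0,0,0,0]]' >/dev/null ; $C
python3 - <<'E'
from h import *
s=get_image("side");crop(s,"s15.png",210,110,310,200,7);cv2.imwrite("pics/s15f.png",s["image"][:,:,::-1])
t=get_image("top");crop(t,"t15.png",285,150,395,255,6)
cv2.imwrite("pics/t15f.png",t["image"][:,:,::-1])
E
```

```text
28.5 [ 527.2 -169.7  158.9] [ 1.   0.4 -0.4] [-0.07  0.14 -0.02] 79.8
28.92 [485.5   1.1 178.9] [ 0.2  0.  -0.2] [-0.11  0.13  0.03] 79.8
29.08 [485.1   1.9 178.6] [ 0.4 -0.3 -0.3] [-0.07  0.15  0.01] 79.7
```

View pics/s15.png

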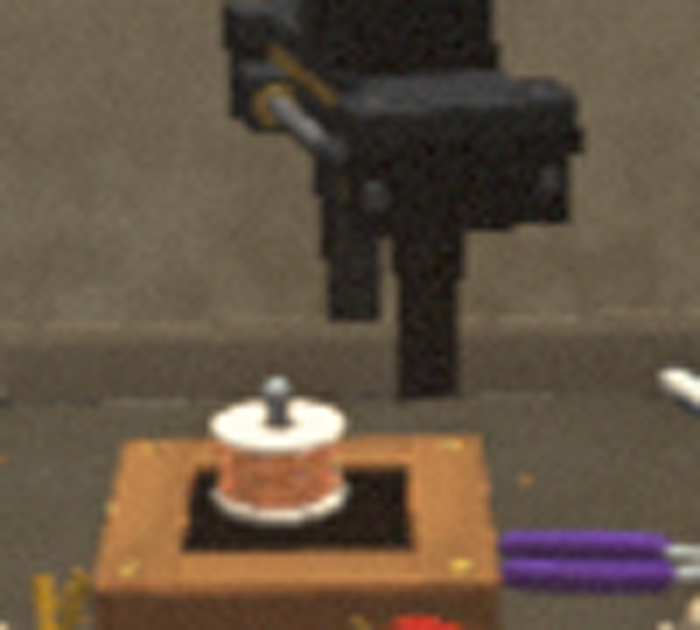

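View pics/t15.png

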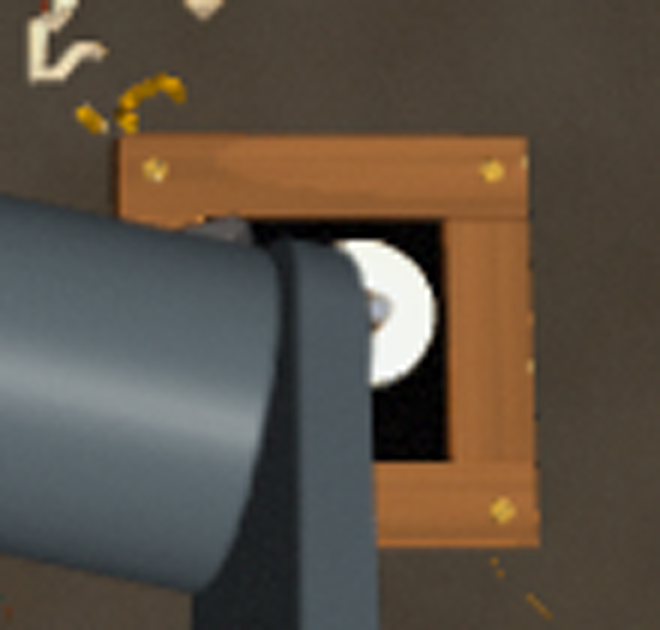

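View pics/t15f.png

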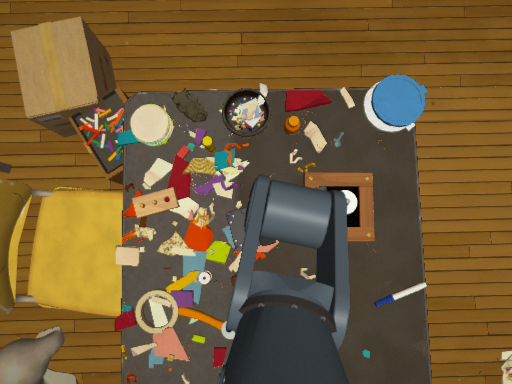

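View pics/s15f.png

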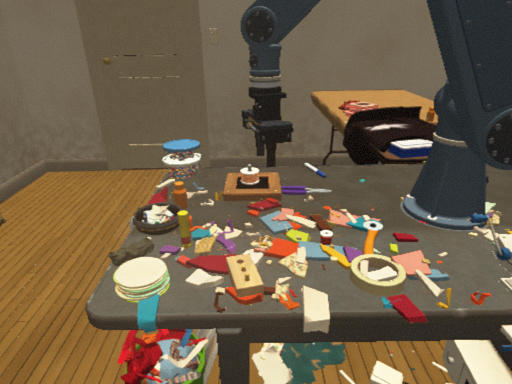

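The side view shows the reel level on the stand, with the post sticking up through its bore (crop 278,395). The gripper is well clear. The spool (326,236), glue stick (183,225), paint bottle (180,192) and pliers (305,190) are at the same pixels as at the start.

```bash
python3 -m handwheel '[[80,0,0,0,0],[80,0,0,0,0],[80,0,0,0,0]]'; python3 -c "
from cell import *
print(sign_off())"
```

```text
time: 29.43
eef_pos: [0.4866, -0.0013, 0.178]
ee_rot: [-2.47, 1.941, -0.001]
force: [-0.2, -0.4, 0.8]
opening: 0.92
the job is handed in; nothing more can be done
None
```

The wire stand is set up and the job was handed in at about 29.5 s; no verdict was reported.

- **Spindle:** I lifted it from the block and felt over the plate with light touches, mostly 3–6 N. The highest reading was 9.7 N, on one short slide early on. The hole turned up about 7 mm in +x and 7–8 mm in −y (world axes) from my camera estimate of the stand's middle. The pin went in without resistance, and the collar met the plate at 67.1 mm TCP height, against 66.9 mm expected. I stopped pressing at about 6 N.
- **Reel:** I lowered it over the post without feeling any side contact. It touched the collar at 58.3 mm TCP height, exactly as predicted, with about 2 N, and I let go there.
- **Last checks:** The side picture shows the reel flat with the post upright through its bore, and the gripper clear of everything. In the side view, the thread spool, glue stick, paint bottle and pliers are where they started.
- **Not fully confirmed:** In the last top view the arm hid part of the reel and the pliers, so those rest on the side view. The top camera had placed the spindle 1–1.5 mm from the felt position, within the calibration's 2 mm, so I relied mostly on the felt position.

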